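# Prop a lute's neck with a third rest and lock the head stop

### The job

The lute's neck must be braced before its frets are hammered in: stand the spare neck rest upright under the neck, midway between the two rests already there, centred under the neck and square to it. Then slide the head stop until its pad is up against the end of the neck, and only after that lock it by turning its T-knob clockwise as far as it goes. Leave the other rests and everything else on the bench where they are, and do not knock the instrument.

Things in the scene. Friction and masses are not known exactly. Their poses are not given: they have to be found in the camera images.
- instrument: Wooden lute face up in a plywood cradle, fixed. Origin: on the bench under the neck's centre line; y along the neck to the bowl, x across it away from the robot, z up. Neck: level bar 28 mm wide, underside 108 mm, top 135 mm above the bench (pegs to 160 mm), from its free end at y = -235 mm to the bowl at y = 235 mm. Bowl up to 216 mm wide, to y = 565 mm; cradle from y = 280 mm.
- spare_rest: Loose neck rest in the open front of the bench: wooden foot 90 x 70 x 15 mm, upright block 90 mm deep (x) and 40 mm thick (y) to 92 mm, cork cap 90 x 44 mm to 100 mm; 0.18 to 0.37 kg. Origin: centre of underside, z up; x goes across the neck, y along it (either way round). It passes under the neck with 8 mm to spare. The neck blocks an upright gripper there: hold it leaning back 25 to 45 degrees.
- rest_bowl: Neck rest exactly like the spare one, loose, already standing under the neck on the bowl side. Origin: centre of its underside; axes as the instrument's. The other rest stands 300 mm from it along the neck.
- rest_head: Neck rest exactly like the spare one, loose, already standing under the neck on the head side. Origin: centre of its underside; axes as the instrument's.
- head_stop (a joint): Position of the head stop, a grey carriage on a track in line with the neck, beyond its free end: m, 0 = far, 0.080 = home, pad against the neck's end (end of travel). Slides along the instrument's +y with about 2 N and stays where left. Foot 64 x 70 mm, post 44 x 36 mm up to 135 mm; pad and knob move with it.
- stop_pad (a point): Centre of the face of the black rubber pad on the stop's post, 115 mm above the bench; it faces the end of the neck (instrument +y).
- stop_knob (a joint): Angle of the T-knob on top of the stop's post: rad, grows clockwise seen from above, 0 = free, 1.35 = locked (its end). It starts free, at 0 to 0.25. The stop may only be slid with the knob free (under 0.5).
- knob_grip (a point): Centre of the T-knob's black bar, 164 mm above the bench, where it is gripped from above. The bar is 68 mm long along this point's x axis, 16 mm thick along its y axis, 27 mm high (14 mm below this point is a 13 mm high hub, then the top of the post). z is the knob's axis, up.
- wax_tin: Bystander: low round metal tin, 79 mm diameter, 38 mm tall; origin centre of underside.
- sanding_block: Bystander: cork and wood sanding block 60 x 90 x 36 mm; origin centre of underside.
- mallet: Bystander: wooden mallet lying on the bench in front of the neck, 290 mm long, head 110 x 65 x 65 mm; origin on the bench under its middle, handle to -x.
- jack_plane: Bystander: hand plane 200 x 56 mm, about 100 mm tall, at the front left; origin centre of underside.
- glue_bottle: Bystander: white bottle, 64 mm diameter, 150 mm tall, behind the neck; origin centre of underside.
- brush_jar: Bystander: white jar 76 mm diameter with brushes, about 160 mm tall, behind the head stop; origin centre of underside.
- screwdriver: Bystander: black-handled screwdriver 220 mm long lying behind the neck; origin under its middle.
There are look-alikes about, which are no part of the job. What is shaped like the part that bears head_stop but pink or red is not meant.

How it is judged:
By the outcome, as a careful person would: the job done as asked, in the order asked, and still so for the second after the job is handed in, with the robot touching nothing.
It also fails if it takes over 70 s, if anything falls off the work surface, if the arm or the gripper's body presses on something with over 40 N, if the wrist force passes 120 N, or if a joint passes its speed limit or range.

### The arm

A 6-joint arm with a two-finger parallel gripper is mounted at the origin on the work surface. World frame = base frame: x ahead of the robot, y to its left, z up, the work surface at z = 0. Lengths are in mm, angles in rad, forces in N, time in s.
With the tool pointing down it reaches from about 350 to 975 mm from the base axis. Payload 7.1 kg.
Tool frame: the origin (TCP) lies at the very end of the fingers, on their centre line; the grasp point (between the pads) lies 19 mm behind it; z points along the fingers, y is the line along which they close (so a half turn about z gives the same grasp; the last joint's range is limited). The gripper opens to 88 mm and grips with 3 to 60 N. Pads are 20 mm wide; open, the fingers measure 115 mm over their backs; the gripper's body (75 mm by 178 mm) begins 61 mm behind the grasp point.
Start: joints at [1.325, 0.423, 1.63, -0, 1.089, -0.019], TCP at [140.507, 608.985, 222.675] pointing down, gripper open.
Joint ranges: [-3, 3], [-0.9, 2.11], [0.09, 2.58], [-1.31, 4.45], [0.11, 2.69], [-2.54, 2.54]. Speed limits (rad/s): [2.39, 2.39, 3.01, 3.14, 3.14, 3.14].

### API

Orientations are given as a rotation vector (axis times angle).
In Python, from workcell import ctrl, optics gives the robot as it stands.
- The arm moves only by the shell command python3 -m jog 'ROWS'. ROWS is JSON, a list of rows, each a list of 7 numbers: the shift along the tool's x, y, z in units of 40 mm (1.0 is 40 mm), then the turn, a rotation vector about the tool's x, y, z in units of 6 degrees (1.0 is 6 degrees), then the opening, from 0 (shut) to 1 (fully open). A call has 1 to 20 rows; each row shifts and turns the commanded pose from where the row before left it, along the tool's axes as they then stand; what a row does not reach is not made up. A row lasts 1/10 s, in which the tool goes at most 50 mm and 8.59 degrees, less where a joint would pass 70% of its speed; a pose out of reach is approached as far as the arm can. A call is refused whole if a number of a shift passes 1 or a number of a turn 1, either way. A call with a gripper value outside its range is refused whole. The fingers move at their own pace and stop on an object; the grip force is fixed at half the most. Time passes only in rows, so rows that do not move let the fingers close. It gives the time, the measured TCP pose, the force, the opening and the grip force at its end, in the units of the state.
- ctrl.get_obs(): the state, without advancing time (a new reading comes with each control period).
- optics.get_image(name): name is "side" or "top" or "wrist"; returns the picture (480x640x3 uint8, red, green, blue); there is no depth.
- optics.camera_model(name): a dict with "fov_y" (degrees; the focal length in pixels is half the picture's height over the tangent of half this angle, whatever the lens; pixels are square), "cx", "cy" (the principal point, pixels), "view" (4x4, takes a point from world to camera coordinates); the wrist camera has in their place "hand_eye" (4x4, takes a point from camera to tool coordinates, whose origin is the TCP and whose axes are the flange's). Camera axes: x right, y up, looking along -z (the intrinsics and any distortion apply to the point x, -y, -z); pixel columns grow to the right and rows downward; lengths in mm; the calibration is good to about 2 mm. A picture is of the moment at which its call begins: read the wrist's pose just before it. camera_model takes no time and is no camera call.
- ctrl.close_job(): hands the job in; it is judged then, once.
Trained networks look in the newest picture that a camera, given by its name, has taken for a name from the list of things; names that differ only in an ending like _2 or _b are one class to them, and where a whole thing is asked for, a point or a joint stands for the part that bears it (a point fixed in the world has none). Each returns a list of dicts, best first, with "conf" (0 to 1); they miss things now and then, are a little off and sometimes report something else, mostly with a low value. They report only what shows in the picture. A call takes as long as a camera call. They do not tell look-alikes from the thing itself.
- optics.masks_of(target, camera): "pixels" (480x640 bool, what is visible of it) and "extent" ([centre column, centre row, width, height] in pixels, round what is visible of it).
The state is a dict: "t": time; "qpos": joint angles; "qvel": joint speeds; "joint_torque": joint torques, N m; "ee_pos": TCP position; "orientation": TCP orientation; "ft_force": force on the tool from outside, world axes, zero at the start; "moment": the same for the moment, N m; "width": finger opening in mm; "grasp_force": force on a finger pad.
Only numpy, scipy, OpenCV 4.12 (cv2) and the standard library are available. Lean on these libraries where they do the work, as an engineer would, in place of code of your own. Each camera call takes 0.05 s, during which the arm holds its last target. There are 200 camera calls.

## Working session

There is one attempt and no reset: what is moved stays moved. The work goes in short steps, Python scripts to look and compute and a shell command to move; the robot and the scene stay as the last step left them, time stands still between calls to the robot, and variables do not carry over. Pictures are saved under pics/ and viewed, at most 10 in all, crops included, and the job is handed in when it is done.

```bash
ls; mkdir -p pics; python3 - <<'E'
from workcell import ctrl, optics
import cv2,json
o=ctrl.get_obs();print({k:(v.tolist() if hasattr(v,'tolist') else v) for k,v in o.items()})
for n in ("top","side","wrist"):
    im=optics.get_image(n);cv2.imwrite(f"pics/{n}0.png",im[:,:,::-1])
    print(n,optics.camera_model(n))
E
```

```text
pics
{'t': 0.0, 'qpos': [1.3249919847558196, 0.4238245963528706, 1.63068808297072, -4.885239287548557e-06, 1.0885973856248445, -0.01900720401236768], 'qvel': [0.00027400070036090126, 0.001950223661764496, 2.7495758682676328e-05, 2.4709677620250703e-05, -0.0013296615335193045, -0.0025955777016932187], 'joint_torque': [0.0012076662460458465, -54.46236848831177, -27.367172241210938, 0.0644246069714427, 0.022638848167844117, -0.00012326705927989678], 'ee_pos': [140.3814165299379, 608.4596343677355, 221.91259378910468], 'orientation': [-0.35546325639217186, -3.1212197901856844, 0.0023634308961095283], 'ft_force': [0.05177735537301059, 0.12597377501642065, 0.11712231409982236], 'moment': [0.011343272495136376, 0.06295551307103008, -0.031233306855569815], 'grasp_force': 0.0, 'width': 87.67602943452769}
top {'fov_y': 45.98131467002177, 'cx': 314.902066747971, 'cy': 238.26866007413412, 'view': array([[ 1.69919913e-02, -9.99814041e-01, -9.11894336e-03,
         2.81340016e+02],
       [ 9.97126906e-01,  1.62715703e-02,  7.39808651e-02,
        -4.98568414e+02],
       [-7.38187282e-02, -1.0349
[... 315 characters left out ...]
],
       [ 1.33080464e-01,  5.23280113e-01,  8.41705123e-01,
        -3.16717857e+02],
       [-2.05175938e-01, -8.16316093e-01,  5.39935987e-01,
        -1.56816615e+03],
       [ 0.00000000e+00,  0.00000000e+00,  0.00000000e+00,
         1.00000000e+00]])}
wrist {'fov_y': 62.70386181018368, 'cx': 319.19544779136623, 'cy': 240.33783148572647, 'hand_eye': array([[ 1.49675520e-03,  9.70763586e-01,  2.40032955e-01,
         6.54452777e+01],
       [ 9.99998814e-01, -1.36615714e-03, -7.10476693e-04,
        -1.06864442e+00],
       [-3.61782166e-04,  2.40033734e-01, -9.70764480e-01,
        -1.61198879e+02],
       [ 0.00000000e+00,  0.00000000e+00,  0.00000000e+00,
         1.00000000e+00]])}
```

View pics/top0.png

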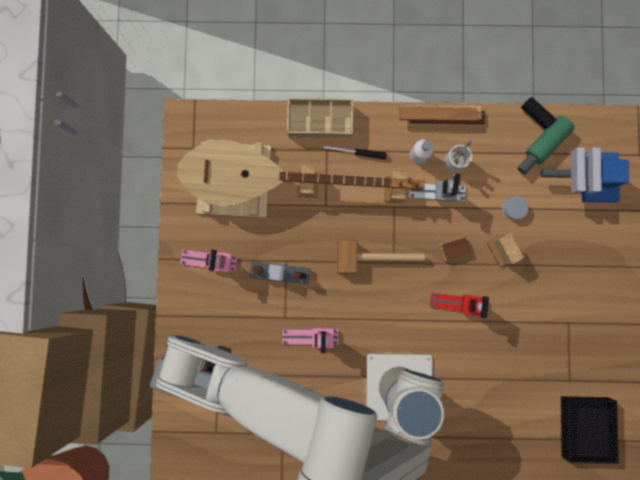

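View pics/side0.png

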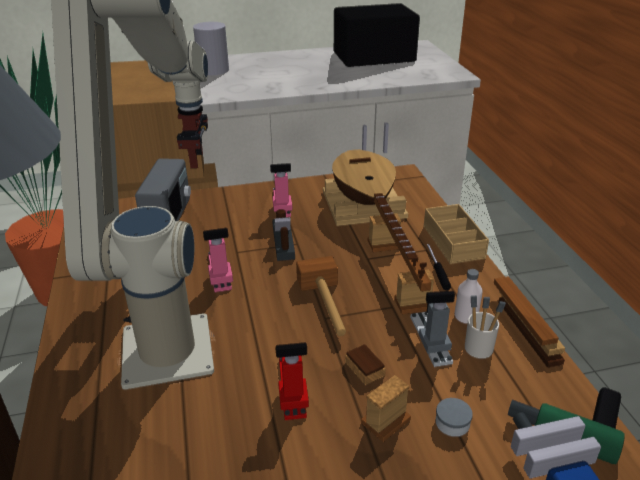

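The top view shows the lute along the picture's row ~180, with its bowl at (230,175) and rests at (306,182) and (397,187). The grey stop is at (440,190), the spare rest at (507,250), the sanding block at (455,250) and the mallet at (380,257). The side view shows the cork-capped spare rest at (386,400). The pink and red stops are look-alikes.

```bash
cat > h.py <<'E'
import numpy as np, cv2
from scipy.spatial.transform import Rotation as R
from workcell import ctrl, optics
def cam(name, obs=None):
    m=optics.camera_model(name); f=240/np.tan(np.radians(m['fov_y']/2))
    if name=='wrist':
        T=np.eye(4);T[:3,:3]=R.from_rotvec(obs['orientation']).as_matrix();T[:3,3]=obs['ee_pos']
        c2w=T@np.array(m['hand_eye'])
    else: c2w=np.linalg.inv(m['view'])
    return f,m['cx'],m['cy'],c2w
def back(px,z,C):
    f,cx,cy,T=C; px=np.atleast_2d(px).astype(float)
    d=np.c_[(px[:,0]-cx)/f,-(px[:,1]-cy)/f,-np.ones(len(px))]@T[:3,:3].T
    o=T[:3,3]; return o+d*((z-o[2])/d[:,2])[:,None]
def proj(P,C):
    f,cx,cy,T=C; P=np.atleast_2d(P); c=(P-T[:3,3])@T[:3,:3]
    return np.c_[cx+f*c[:,0]/-c[:,2],cy-f*c[:,1]/-c[:,2]]
def shoot(name,fn=None):
    o=ctrl.get_obs() ; im=optics.get_image(name)
    if fn: cv2.imwrite(f'pics/{fn}.png',im[:,:,::-1])
    return im,cam(name,o)
def mask(t,n):
    return [(r['conf'],np.array(r['extent']).round(1),r['pixels']) for r in optics.masks_of(t,n)]
E
python3 - <<'E'
from h import *
for n in ('top','side'):
    im,C=shoot(n)
    for t,z in (('instrument',120),('spare_rest',100),('rest_bowl',50),('rest_head',50),('head_stop',135),('stop_knob',164),('mallet',30),('sanding_block',36),('wax_tin',38)):
        for c,e,p in mask(t,n)[:5]:
            ys,xs=np.nonzero(p)
            print(n,t,round(c,2),e,len(xs),back([xs.mean(),ys.mean()],z,C)[0].round()[:2])
E
```

```text
top instrument 0.63 [302.2 179.1 245.4  74.8] 7678 [679. 497.]
top spare_rest 0.96 [504.7 250.   38.2  27.7] 705 [ 460. -326.]
top spare_rest 0.57 [307.1 183.3  20.   30.6] 333 [663. 318.]
top rest_head 0.63 [395.4 187.2  23.1  29.5] 356 [659.  21.]
top head_stop 0.94 [218.1 260.   28.8  22.3] 480 [406. 596.]
top head_stop 0.89 [477.1 306.2  29.9  24.3] 557 [ 280. -222.]
top head_stop 0.6 [448.1 187.3  22.9  29.7] 528 [ 650. -133.]
top stop_knob 0.73 [214.8 261.6  12.7  16.9] 153 [408. 608.]
top stop_knob 0.68 [481.1 307.1  14.1  24.6] 203 [ 278. -239.]
top stop_knob 0.56 [324.6 340.1  12.8  19. ] 139 [163. 259.]
top stop_knob 0.48 [454.1 188.    9.4  24.2] 150 [ 659. -150.]
top mallet 0.92 [381.8 256.1  90.8  33.1] 1166 [434. 122.]
top mallet 0.61 [514.2 208.1  31.9  20.5] 478 [ 608. -384.]
top sanding_block 0.61 [453.6 248.3  31.6  23.2] 471 [ 465. -177.]
top wax_tin 0.72 [513.4 206.8  30.1  23.5] 495 [ 608. -382.]
top wax_tin 0.67 [449.2 187.6  26.4  28.1] 483 [ 666. -155.]
side instrument 0.61 [376.  219.3 105.7 142.3] 5770 [665. 401.]
side spare_rest 0.72 [385.8 408.8  47.6  64.4] 2054 [ 448. -392.]
side rest_bowl 0.96 [383.2 231.6  27.   35.6] 692 [664. 305.]
side rest_head 0.85 [416.2 290.6  39.9  45.2] 1062 [657.  11.]
side head_stop 0.97 [436.1 323.8  39.1  61.2] 1532 [ 636. -203.]
side head_stop 0.81 [283.  187.1  19.2  45.9] 788 [399. 535.]
side head_stop 0.76 [294.2 377.3  35.8  70.6] 1726 [ 271. -287.]
side head_stop 0.55 [218.9 256.1  28.2  56.2] 1093 [161. 194.]
side stop_knob 0.96 [439.1 301.9  33.7  16.4] 392 [ 661. -156.]
side stop_knob 0.82 [216.3 236.6  28.   18.1] 299 [162. 256.]
side stop_knob 0.56 [280.1 168.5  19.2  18. ] 205 [411. 609.]
side mallet 0.93 [320.2 295.9  51.6  79.5] 1618 [436. 139.]
side sanding_block 0.94 [365.9 365.5  37.1  38.3] 1056 [ 463. -199.]
side wax_tin 0.59 [455.4 416.9  34.8  37.5] 1151 [ 603. -399.]
side wax_tin 0.21 [436.3 322.9  39.4  63.1] 1524 [ 687. -103.]
```

```bash
cat >> h.py <<'E'
def Rtool(yaw_deg=0,lean_deg=0,axis='y'):
    """tool down, tool x=-worldx, y=+worldy at yaw 0; yaw about world z; lean about tool axis"""
    B=np.array([[-1,0,0],[0,1,0],[0,0,-1.]])
    return R.from_euler('z',yaw_deg,degrees=True).as_matrix()@B@R.from_euler(axis,lean_deg,degrees=True).as_matrix()
def plan(pos,Rt,cur=None):
    o=ctrl.get_obs(); R0=R.from_rotvec(o['orientation']).as_matrix() if cur is None else cur[1]
    p0=np.array(o['ee_pos']) if cur is None else cur[0]
    s=R0.T@(np.array(pos)-p0)/40; r=np.degrees(R.from_matrix(R0.T@Rt).as_rotvec())/6
    print('shift',s.round(3),'turn',r.round(3))
E
python3 - <<'E'
from h import *
plan([500,170,240],Rtool())
E
```

```text
shift [-11.225  -8.673  -0.433] turn [ 0.     0.    -2.166]
```

```bash
python3 -m jog '[[-0.94,-0.72,-0.04,0,0,0,1],[-0.94,-0.72,-0.04,0,0,0,1],[-0.94,-0.72,-0.04,0,0,0,1],[-0.94,-0.72,-0.04,0,0,0,1],[-0.94,-0.72,-0.04,0,0,0,1],[-0.94,-0.72,-0.04,0,0,0,1],[-0.94,-0.72,-0.04,0,0,0,1],[-0.94,-0.72,-0.04,0,0,0,1],[-0.94,-0.72,-0.04,0,0,0,1],[-0.94,-0.72,-0.04,0,0,0,1],[-0.94,-0.72,-0.04,0,0,0,1],[-0.94,-0.72,-0.04,0,0,0,1],[0,0,0,0,0,-0.72,1],[0,0,0,0,0,-0.72,1],[0,0,0,0,0,-0.72,1],[0,0,0,0,0,0,1],[0,0,0,0,0,0,1]]'
python3 - <<'E'
from h import *
im,C=shoot('wrist','w1')
for t,z in (('instrument',120),('spare_rest',100),('rest_bowl',50),('rest_head',50),('head_stop',135),('mallet',30)):
    for c,e,p in mask(t,'wrist')[:3]:
        print(t,round(c,2),e)
plan([420,-326,240],Rtool())
E
```

```text
t: 2.85
ee_pos: [502.4, 170.8, 241.9]
orientation: [0.004, 3.142, 0.0]
ft_force: [-0.8, -0.4, -0.3]
width: 87.9
grasp_force: 0.0
instrument 0.68 [396.  354.1 487.5 173.7]
rest_bowl 0.85 [445.9 373.2  67.4  83.7]
rest_head 0.74 [194.4 370.   49.1  72. ]
mallet 0.91 [202.8 133.9 331.5 134.4]
mallet 0.6 [ 12.7 172.6  23.1  52.2]
shift [  2.051 -12.424   0.048] turn [ 0.     0.001 -0.007]
```

View pics/w1.png

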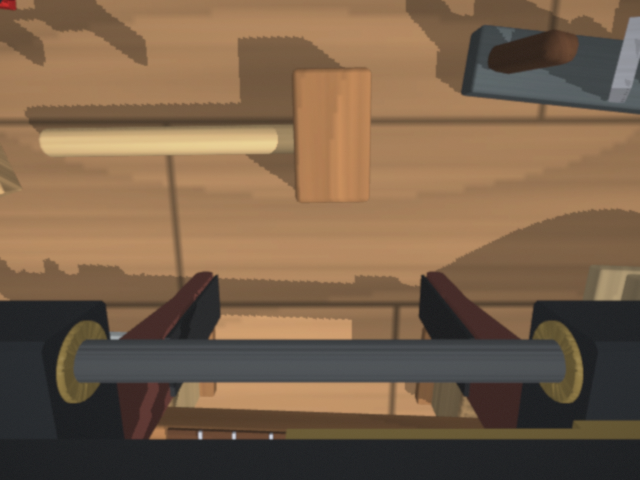

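The wrist view shows the mallet at (330,135), the plane at (550,65), and the neck hidden behind the gripper (row > 280). I'll turn the tool half a turn so that the camera faces the neck.

```bash
python3 -m jog '[[-0.8,0,0,0,0,1,1],[0,0,0,0,0,1,1],[0,0,0,0,0,1,1],[0,0,0,0,0,1,1],[0,0,0,0,0,1,1],[0,0,0,0,0,1,1],[0,0,0,0,0,1,1],[0,0,0,0,0,1,1],[0,0,0,0,0,1,1],[0,0,0,0,0,1,1],[0,0,0,0,0,1,1],[0,0,0,0,0,1,1],[0,0,0,0,0,1,1],[0,0,0,0,0,1,1],[0,0,0,0,0,1,1]]' | head -3
python3 -m jog '[[0,0,0,0,0,1,1],[0,0,0,0,0,1,1],[0,0,0,0,0,1,1],[0,0,0,0,0,1,1],[0,0,0,0,0,1,1],[0,0,0,0,0,1,1],[0,0,0,0,0,1,1],[0,0,0,0,0,1,1],[0,0,0,0,0,1,1],[0,0,0,0,0,1,1],[0,0,0,0,0,1,1],[0,0,0,0,0,1,1],[0,0,0,0,0,1,1],[0,0,0,0,0,1,1],[0,0,0,0,0,1,1],[0.8,0,-1,0,0,0,1],[0,0,-1,0,0,0,1],[0,0,0,0,0,0,1],[0,0,0,0,0,0,1]]'
python3 - <<'E'
from h import *
print(ctrl.get_obs()['qpos'])
im,C=shoot('wrist','w2')
for t,z in (('instrument',120),('rest_bowl',50),('rest_head',50),('head_stop',135)):
    for c,e,p in mask(t,'wrist')[:3]:
        print(t,round(c,2),e)
E
```

```text
t: 4.7
ee_pos: [534.4, 170.8, 241.8]
orientation: [-2.227, -2.216, 0.0]
t: 6.6
ee_pos: [565.9, 170.8, 321.6]
orientation: [-3.141, 0.001, -0.003]
ft_force: [0.4, -0.5, 0.2]
width: 87.8
grasp_force: 0.0
[ 2.73035470e-01  2.75249379e-01  1.60859637e+00 -2.59958073e-05
  1.25603105e+00  1.84459824e+00]
instrument 0.59 [298.6 103.1 593.9 206.2]
instrument 0.5 [397.9   5.8  75.5  11.7]
rest_bowl 0.81 [178.6  86.8  91.9 104.3]
rest_head 0.91 [467.7  99.  101.1 102.8]
head_stop 0.87 [603.2 115.5  73.6  62.9]
```

View pics/w2.png

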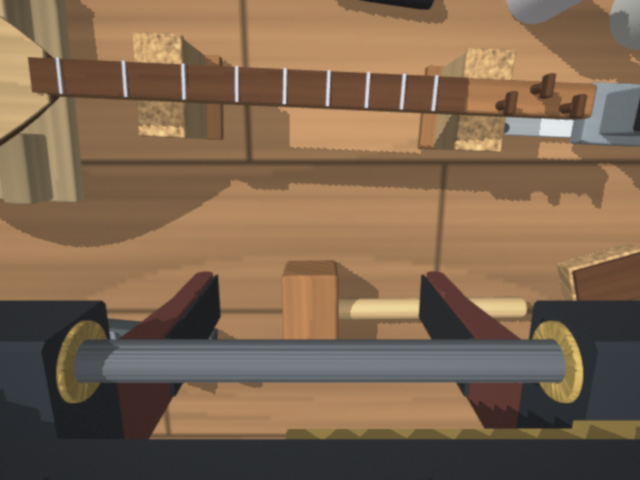

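The neck runs from (32,75) to (595,102). The rest caps are at (160,85) and (487,100), the stop is at the right edge (610,115), and the mallet head is at (310,300).

```bash
cat >> h.py <<'E'
def neckline(C,im=None):
    pass
E
python3 - <<'E'
from h import *
o=ctrl.get_obs(); C=cam('wrist',o)
im=cv2.imread('pics/w2.png')
m=[r for r in optics.masks_of('instrument','wrist')][0]['pixels']
pts=[]
for lo,hi in ((70,440),):
    T=[];B=[]
    for u in range(lo,hi,4):
        if 125<u<215: continue
        v=np.nonzero(m[:,u])[0]; T.append((u,v.min()-.5));B.append((u,v.max()+.5))
    for n,E in (('far',T),('near',B)):
        W=back(E,135,C); k=np.polyfit(W[:,1],W[:,0],1); print(n,'x=%.1f at y=165, slope %.4f rms %.2f'%(np.polyval(k,165),k[0],np.std(W[:,0]-np.polyval(k,W[:,1]))))
for n,q in (('bowl',[(134,33),(184,33),(183,138),(138,136)]),('head',[(467,50),(514,50),(503,150),(453,148)])):
    W=back(q,100,C); print(n,W[:,:2].round(1).tolist(),W.mean(0).round(1))
print('neck end',back([(596,86),(591,117)],135,C).round(1).tolist())
E
```

```text
far x=686.6 at y=165, slope 0.0440 rms 0.68
near x=655.8 at y=165, slope -0.0650 rms 17.73
bowl [[722.7, 332.7], [722.8, 288.7], [633.3, 296.9], [635.1, 338.8]] [678.5 314.3 100. ]
head [[709.3, 38.3], [709.3, -3.5], [622.7, -3.6], [624.5, 43.7]] [666.4  18.7 100. ]
neck end [[674.8, -58.4, 135.0], [650.4, -58.4, 135.0]]
```

```bash
python3 - <<'E'
import cv2
im=cv2.imread('pics/w2.png')
a=cv2.resize(im[20:160,110:250],None,fx=2.8,fy=2.8,interpolation=2);b=cv2.resize(im[20:160,400:540],None,fx=2.8,fy=2.8,interpolation=2)
cv2.imwrite('pics/w2c.png',cv2.hconcat([a,b]))
E
```

```text
(no output)
```

View pics/w2c.png

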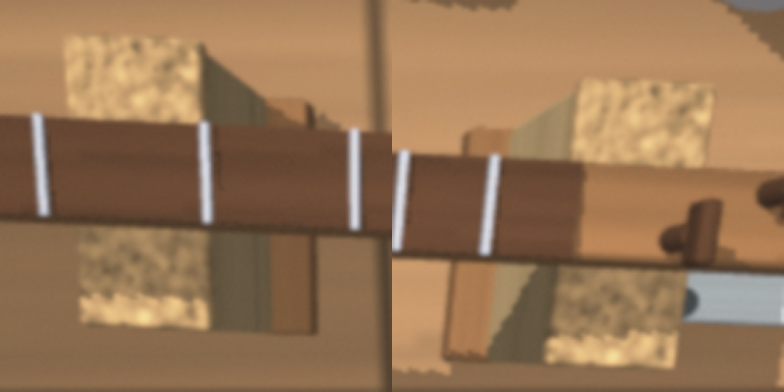

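The crop shows both caps cleanly. Its corners give full-picture positions: bowl (133,34), (181,34), (185,137), (139,135), and head (467,48), (515,50), (501,151), (455,149).

```bash
python3 - <<'E'
from h import *
from scipy.optimize import least_squares
C=cam('wrist',ctrl.get_obs())
W=back([(184.6,63.2),(184.6,99.4),(485,77.5),(485,112.6)],135,C);print(W.round(1)[:,:2].tolist(),'mid',(W[:2].mean(0)).round(1),(W[2:].mean(0)).round(1))
for n,q in (('bowl',[(133.2,33.6),(181.4,33.6),(184.6,137.1),(138.6,135)]),('head',[(467.1,47.9),(515,49.6),(501.4,151.4),(455.4,148.6)])):
    Q=[(45,22),(45,-22),(-45,-22),(-45,22)]
    def f(p):
        c,s=np.cos(p[2]),np.sin(p[2])
        P=np.array([[p[0]+c*x-s*y,p[1]+s*x+c*y,100] for x,y in Q]); return (proj(P,C)-q).ravel()
    r=least_squares(f,[670,166,0]); print(n,r.x[:2].round(1),np.degrees(r.x[2]).round(2),r.fun.round(1))
plan([430,-326,322],Rtool(180))
E
```

```text
[[692.1, 279.2], [664.3, 281.5], [681.5, 33.7], [654.1, 30.9]] mid [678.2 280.3 135. ] [667.8  32.3 135. ]
bowl [678.8 314.6] -2.68 [-1.3 -2.7  0.7 -0.1  0.9  1.7 -0.3  1.5]
head [666.7  18.3] -1.78 [-0.5 -1.2  0.9 -1.2  0.   0.7 -0.5  2. ]
shift [-3.369 12.418 -0.043] turn [ 0.005  0.019 -0.005]
```

```bash
python3 -m jog '[[-0.26,0.96,0,0,0,0,1],[-0.26,0.96,0,0,0,0,1],[-0.26,0.96,0,0,0,0,1],[-0.26,0.96,0,0,0,0,1],[-0.26,0.96,0,0,0,0,1],[-0.26,0.96,0,0,0,0,1],[-0.26,0.96,0,0,0,0,1],[-0.26,0.96,0,0,0,0,1],[-0.26,0.96,0,0,0,0,1],[-0.26,0.96,0,0,0,0,1],[-0.26,0.96,0,0,0,0,1],[-0.26,0.96,0,0,0,0,1],[-0.26,0.96,0,0,0,0,1],[0,0,0,0,0,0,1],[0,0,0,0,0,0,1],[0,0,0,0,0,0,1]]'
python3 - <<'E'
from h import *
im,C=shoot('wrist','w3')
for t in ('spare_rest','sanding_block'):
  for c,e,p in mask(t,'wrist')[:3]: print(t,c,e)
E
```

```text
t: 8.5
ee_pos: [430.2, -327.4, 320.5]
orientation: [-3.141, 0.0, 0.001]
ft_force: [-0.3, -0.4, 0.1]
width: 87.7
grasp_force: 0.0
spare_rest 0.9 [338.9 171.6  91.9 104.1]
sanding_block 0.62 [194.  167.2  95.6  70.3]
```

View pics/w3.png

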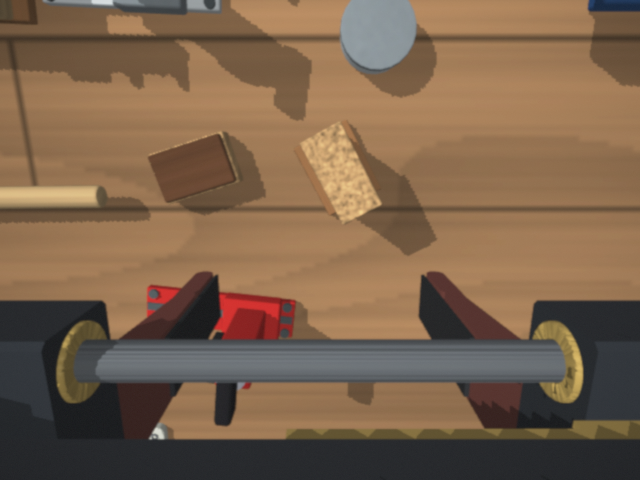

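The spare rest's cap is at (341,172), with corners near (302,137), (340,122), (381,204) and (344,222), so it is turned about 27°. The sanding block is at (194,167) and the red look-alike at (220,340).

```bash
cat >> h.py <<'E'
def capfit(q,C,g):
    from scipy.optimize import least_squares
    Q=[(45,22),(45,-22),(-45,-22),(-45,22)]
    def f(p):
        c,s=np.cos(p[2]),np.sin(p[2])
        return (proj(np.array([[p[0]+c*x-s*y,p[1]+s*x+c*y,p[3] if len(p)>3 else 100] for x,y in Q]),C)-q).ravel()
    r=least_squares(f,g,x_scale=[1,1,.01]); return r.x,r.fun
def grasp_tcp(x,y,yaw,lean=40,xg=-22,zg=70):
    """TCP and R to hold a rest whose origin is x,y (foot z=0), tool leaning back along rest -x"""
    Rt=Rtool(180+yaw,lean,'y')
    if Rt[:2,2]@[np.cos(np.radians(yaw)),np.sin(np.radians(yaw))]<0: Rt=Rtool(180+yaw,-lean,'y')
    a=np.radians(yaw); g=np.array([x+xg*np.cos(a),y+xg*np.sin(a),zg])
    return g+19*Rt[:,2],Rt
E
python3 - <<'E'
from h import *
C=cam('wrist',ctrl.get_obs())
im=cv2.imread('pics/w3.png'); hsv=cv2.cvtColor(im,cv2.COLOR_BGR2HSV)
p=optics.masks_of('spare_rest','wrist')[0]['pixels']
print(hsv[172,341],hsv[150,300],hsv[100,250])
g=cv2.cvtColor(im,cv2.COLOR_BGR2GRAY).astype(float)
# cork: bright
k=(p&(g>130)).astype(np.uint8);k=cv2.morphologyEx(cv2.morphologyEx(k,cv2.MORPH_CLOSE,np.ones((5,5))),cv2.MORPH_OPEN,np.ones((5,5)))
r=cv2.minAreaRect(np.argwhere(k)[:,::-1].astype(np.float32));print(r,k.sum());print(cv2.boxPoints(r).round(1).tolist())
x,res=capfit(np.array([(302,137),(340,122),(381,204),(344,222)],float),C,[460,-326,.47])
print(x[:2].round(1),np.degrees(x[2]),res.round(1))
m=cv2.minAreaRect(np.argwhere(optics.masks_of('spare_rest','wrist')[0]['pixels'])[:,::-1].astype(np.float32));print(m)
p,Rt=grasp_tcp(x[0],x[1],np.degrees(x[2])); print(p,Rt[:,2])
pre=p-Rt[:,2]*110; print('pre',pre)
plan(pre,Rt)
E
```

```text
[ 17 112 189] [ 14 132 160] [ 14 115 175]
((340.1000061035156, 173.20004272460938), (94.36206817626953, 47.404640197753906), 63.43495178222656) 4216
[[297.79998779296875, 141.60000610351562], [340.20001220703125, 120.4000015258789], [382.3999938964844, 204.8000030517578], [340.0, 226.0]]
[ 467.8 -350.1] 26.79811239779577 [-1.8  2.8  2.3 -4.1  1.5 -0.1 -2.1  1.8]
((340.7244873046875, 173.21902465820312), (93.9405746459961, 61.640628814697266), 61.821407318115234)
[ 459.02290842 -354.46560988   55.44515558] [ 0.57375265  0.28979959 -0.76604444]
pre [ 395.91011665 -386.34356529  139.71004432]
shift [-0.868  1.469  4.533] turn [ 1.557  6.542 -4.274]
```

```bash
python3 -m jog '[[0,0,0,0.173,0.727,-0.475,1],[0,0,0,0.173,0.727,-0.475,1],[0,0,0,0.173,0.727,-0.475,1],[0,0,0,0.173,0.727,-0.475,1],[0,0,0,0.173,0.727,-0.475,1],[0,0,0,0.173,0.727,-0.475,1],[0,0,0,0.173,0.727,-0.475,1],[0,0,0,0.173,0.727,-0.475,1],[0,0,0,0.173,0.727,-0.475,1],[0,0,0,0,0,0,1],[0,0,0,0,0,0,1]]'
python3 - <<'E'
from h import *
o=ctrl.get_obs();print(np.round(o['qpos'],2))
p,Rt=grasp_tcp(467.5,-349.5,26.8)
plan(p-Rt[:,2]*110,Rt)
im,C=shoot('wrist','w4')
p=optics.masks_of('spare_rest','wrist');print([(r['conf'],r['extent']) for r in p])
E
```

```text
t: 9.85
ee_pos: [430.1, -328.5, 320.7]
orientation: [-2.738, -0.647, -0.993]
ft_force: [0.2, -0.2, 0.2]
width: 88.1
grasp_force: 0.0
[-1.05  0.19  1.9   0.78  1.15 -0.31]
shift [-3.985  0.901  2.566] turn [ 0.009  0.018 -0.03 ]
[(0.71, [348.3, 349.5, 63.2, 106.0])]
```

```bash
python3 -m jog '[[-0.8,0.18,0.51,0,0,0,1],[-0.8,0.18,0.51,0,0,0,1],[-0.8,0.18,0.51,0,0,0,1],[-0.8,0.18,0.51,0,0,0,1],[-0.8,0.18,0.51,0,0,0,1],[0,0,0,0,0,0,1],[0,0,0,0,0,0,1]]'
python3 - <<'E'
from h import *
p,Rt=grasp_tcp(467.5,-349.5,26.8)
plan(p,Rt)
im,C=shoot('wrist','w5')
a=np.radians(26.8)
P=np.array([[467.5+np.cos(a)*x-np.sin(a)*y,-349.5+np.sin(a)*x+np.cos(a)*y,100] for x,y in [(45,22),(45,-22),(-45,-22),(-45,22)]])
q=proj(P,C);print(q.round())
cv2.polylines(im,[q.round().astype(np.int32)],True,(0,255,0),1);cv2.imwrite('pics/w5b.png',im[:,:,::-1])
E
```

```text
t: 10.65
ee_pos: [396.0, -385.8, 140.4]
orientation: [-2.735, -0.649, -0.995]
ft_force: [-0.6, -0.0, 0.8]
width: 87.8
grasp_force: 0.0
shift [-1.800e-02 -2.000e-03  2.759e+00] turn [-0.003 -0.001 -0.017]
[[286. 134.]
 [351. 134.]
 [357. 257.]
 [280. 257.]]
```

View pics/w5b.png

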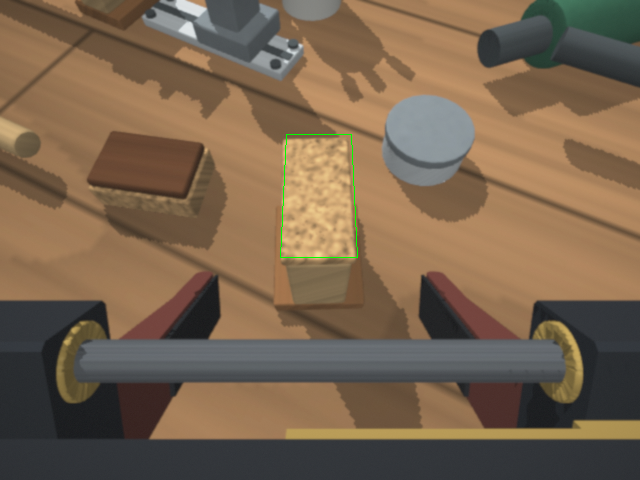

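The model cap (green) fits the cork from (280,134) to (357,257), so the grasp is lined up. I'll approach and grip.

```bash
python3 -m jog '[[0,0,0.46,0,0,0,1],[0,0,0.46,0,0,0,1],[0,0,0.46,0,0,0,1],[0,0,0.46,0,0,0,1],[0,0,0.46,0,0,0,1],[0,0,0.46,0,0,0,1],[0,0,0,0,0,0,1],[0,0,0,0,0,0,0.3],[0,0,0,0,0,0,0],[0,0,0,0,0,0,0],[0,0,0,0,0,0,0],[0,0,0,0,0,0,0],[0,0,0,0,0,0,0]]'
python3 -m jog '[[0,0,0,0,0,0,0],[0.16,0,-0.19,0,0,0,0],[0.16,0,-0.19,0,0,0,0],[0.32,0,-0.38,0,0,0,0],[0.32,0,-0.38,0,0,0,0],[0.32,0,-0.38,0,0,0,0],[0.32,0,-0.38,0,0,0,0],[0.32,0,-0.38,0,0,0,0],[0,0,0,0,0,0,0],[0,0,0,0,0,0,0]]'
python3 - <<'E'
from h import *
p,Rt=grasp_tcp(575,161,-2.4); p[2]+=100
print(p); plan(p,Rt); o=ctrl.get_obs(); print(np.round(o['qpos'],2))
E
```

```text
t: 12.0
ee_pos: [458.7, -354.3, 55.6]
orientation: [-2.736, -0.65, -0.996]
ft_force: [-0.4, 1.0, 1.4]
width: 43.8
grasp_force: 30.1
t: 13.0
ee_pos: [458.9, -354.2, 174.9]
orientation: [-2.737, -0.651, -0.996]
ft_force: [-1.0, -0.7, -3.6]
width: 43.4
grasp_force: 30.0
[565.22154948 161.40983851 155.44515558]
shift [  5.959 -10.316   5.613] turn [-3.112e+00  2.000e-03  3.727e+00]
[-1.03  0.46  1.93  0.92  0.94 -0.56]
```

```bash
python3 -m jog '[[0.2,-0.35,0.19,0,0,0,0],[0.46,-0.79,0.43,0,0,0,0],[0.46,-0.79,0.43,0,0,0,0],[0.46,-0.79,0.43,0,0,0,0],[0.46,-0.79,0.43,0,0,0,0],[0.46,-0.79,0.43,0,0,0,0],[0.46,-0.79,0.43,0,0,0,0],[0.46,-0.79,0.43,0,0,0,0],[0.46,-0.79,0.43,0,0,0,0],[0.46,-0.79,0.43,0,0,0,0],[0.46,-0.79,0.43,0,0,0,0],[0.46,-0.79,0.43,0,0,0,0],[0.46,-0.79,0.43,0,0,0,0],[0.24,-0.48,0.25,0,0,0,0],[0,0,0,0,0,0,0]]' | head -3
python3 -m jog '[[0,0,0,-0.26,0,0.31,0],[0,0,0,-0.52,0,0.62,0],[0,0,0,-0.52,0,0.62,0],[0,0,0,-0.52,0,0.62,0],[0,0,0,-0.52,0,0.62,0],[0,0,0,-0.52,0,0.62,0],[0,0,0,-0.26,0,0.31,0],[0,0,0,0,0,0,0],[0,0,0,0,0,0,0]]'
python3 - <<'E'
from h import *
p,Rt=grasp_tcp(575,162.5,-2.4)
plan(p+[0,0,30],Rt)
im,C=shoot('wrist','w6'); shoot('side','s6')
o=ctrl.get_obs(); print(np.round(o['qpos'],2))
# where the cap is in the tool frame if held as planned
g0,R0=grasp_tcp(0,0,0)
Rt2=R.from_rotvec(o['orientation']).as_matrix()
P=np.array([[x,y,z] for z in (100,) for x,y in [(45,22),(45,-22),(-45,-22),(-45,22)]])
Pw=(P-g0)@R0@Rt2.T+o['ee_pos']; q=proj(Pw,C);print(q.round().tolist(),Pw.round(1).tolist())
cv2.polylines(im,[q.round().astype(np.int32)],True,(0,255,0),1);cv2.imwrite('pics/w6b.png',im[:,:,::-1])
E
```

```text
t: 14.5
ee_pos: [563.5, 164.3, 154.7]
orientation: [-2.735, -0.655, -0.99]
t: 15.4
ee_pos: [571.4, 161.7, 160.3]
orientation: [-2.857, -0.303, -1.077]
ft_force: [-0.5, 0.7, -2.7]
width: 43.4
grasp_force: 30.0
shift [-1.345 -0.064  1.31 ] turn [-1.563 -0.219  1.842]
[ 0.28  0.35  2.22  3.46  0.15 -1.83]
[[263.0, 124.0], [374.0, 124.0], [391.0, 357.0], [243.0, 356.0]] [[619.9, 194.5, 206.6], [629.1, 151.5, 206.7], [541.2, 132.6, 204.5], [532.0, 175.7, 204.5]]
```

View pics/w6b.png

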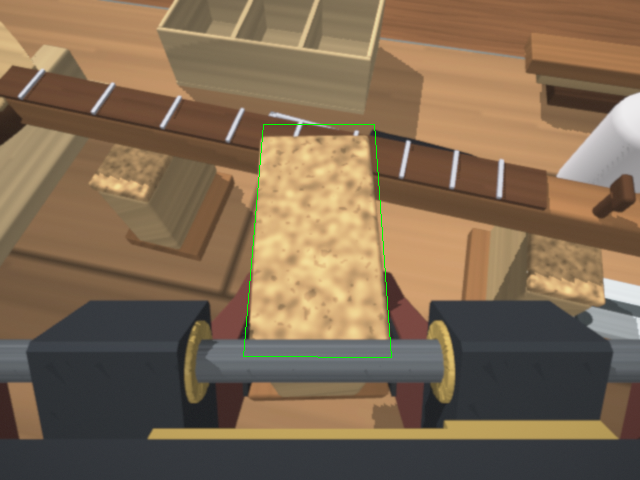

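The model matches the held cap (263,124)–(391,357) closely, so the grip did not slip. The turn stalled, though, because joint 5 is near its lower limit. I'll fit the kinematics to understand it.

```bash
cat > k.py <<'E'
from h import *
from scipy.optimize import least_squares
def Rz(a): return R.from_euler('z',a).as_matrix()
def Ry(a): return R.from_euler('y',a).as_matrix()
def FK(q,P):
    a,b,h,L,e,c6=P
    R1=Rz(q[0]); R2=R1@Ry(q[1]); R3=R2@Ry(q[2]); R4=R3@Rz(q[3]); R5=R4@Ry(q[4]); R6=R5@Rz(q[5]+c6)
    p=np.array([0,0,h])+R1@[e,0,0]+R2@[0,0,a]+R3@[0,0,b]+R6@[0,0,L]
    return p,R6
S=[([1.325,.4238,1.6307,0,1.0886,-.019],[140.4,608.5,221.9],[-.3555,-3.1212,.0024]),
([.27304,.27525,1.6086,0,1.25603,1.8446],[565.9,170.8,321.6],[-3.141,.001,-.003]),
([-1.05,.19,1.90,.78,1.15,-.31],[430.1,-328.5,320.7],[-2.738,-.647,-.993]),
([-1.03,.46,1.93,.92,.94,-.56],[458.9,-354.2,174.9],[-2.737,-.651,-.996]),
([.28,.35,2.22,3.46,.15,-1.83],[571.4,161.7,160.3],[-2.857,-.303,-1.077])]
PAR=np.array([390.1,438,383.9,283.5,2,-1.5708])
def fit():
    def f(P):
        r=[]
        for q,p,o in S:
            pp,RR=FK(q,P); r+=list((pp-p)/3); r+=list(R.from_matrix(RR.T@R.from_rotvec(o).as_matrix()).as_rotvec()*50)
        return r
    best=min((least_squares(f,[400,400,350,250,0,c]) for c in (0,1.57,-1.57,3.14)),key=lambda s:s.cost)
    return best.x,best.cost,np.round(best.fun,1)
LO=np.array([-3,-.9,.09,-1.31,.11,-2.54]);HI=np.array([3,2.11,2.58,4.45,2.69,2.54])
def IK(p,Rt,q0,P):
    def f(q):
        pp,RR=FK(q,P); return np.r_[(pp-p)/3,R.from_matrix(RR.T@Rt).as_rotvec()*50]
    s=least_squares(f,np.clip(q0,LO+1e-3,HI-1e-3),bounds=(LO,HI)); return s.x,s.cost
E
python3 - <<'E'
from k import *
P,c,f=fit(); print(P.round(3).tolist(),c,f.reshape(-1,6))
q0s=[[.28,.5,2.0,.0,.6,1.85],[.28,.35,2.22,3.14,.15,-1.3],[.28,.35,2.22,1.5,.3,0],[.28,.35,2.22,-1,.3,2]]
for lean in (25,30,35,40):
  for dx,dz in ((0,3),(0,60),(-98,3),(-98,60),(-98,100)):
    p,Rt=grasp_tcp(673+dx,166.5+.042*dx,-2.4,lean); p=p+[0,0,dz]
    sol=[IK(p,Rt,q,P) for q in q0s]
    print(lean,dx,dz,[s[0].round(2).tolist() for s in sol if s[1]<.05])
E
```

```text
[486.112, 480.197, 325.772, 314.009, -14.956, 1.568] 123.54414379454855 [[ 2.6 -5.7  3.2  0.   0.   0.1]
 [-4.2 -5.3  3.4  0.   0.   0.1]
 [-1.5 -2.8  1.2 -0.1 -0.1 -0. ]
 [-2.1 -2.5 -1.5 -0.2 -0.1 -0.1]
 [ 8.5 -1.8 -6.3  0.   0.3 -0.1]]
25 0 3 [[0.32, 0.61, 1.88, -0.57, 0.28, 2.45], [0.32, 0.61, 1.88, -0.57, 0.28, 2.45], [0.32, 0.61, 1.88, -0.57, 0.28, 2.45]]
25 0 60 [[0.32, 0.52, 1.87, -0.42, 0.37, 2.3], [0.32, 0.52, 1.87, -0.42, 0.37, 2.3], [0.32, 0.52, 1.87, -0.42, 0.37, 2.3]]
25 -98 3 []
25 -98 60 [[0.37, 0.38, 2.1, -0.6, 0.31, 2.53], [0.37, 0.38, 2.1, -0.6, 0.31, 2.53], [0.37, 0.38, 2.1, -0.6, 0.31, 2.53]]
25 -98 100 [[0.37, 0.31, 2.08, -0.47, 0.39, 2.4], [0.37, 0.31, 2.08, -0.47, 0.39, 2.4], [0.37, 0.31, 2.08, -0.47, 0.39, 2.4]]
30 0 3 []
30 0 60 []
30 -98 3 []
30 -98 60 []
30 -98 100 []
35 0 3 []
35 0 60 []
35 -98 3 [[0.42, 0.5, 2.21, 4.25, 0.29, -2.28], [0.42, 0.5, 2.21, 4.25, 0.29, -2.28]]
35 -98 60 []
35 -98 100 []
40 0 3 [[0.36, 0.62, 2.03, 4.15, 0.3, -2.24], [0.36, 0.62, 2.03, 4.15, 0.3, -2.24]]
40 0 60 []
40 -98 3 [[0.44, 0.52, 2.25, 4.01, 0.4, -2.01], [0.44, 0.52, 2.25, 4.01, 0.4, -2.01]]
40 -98 60 [[0.44, 0.39, 2.25, 4.31, 0.33, -2.34], [0.44, 0.39, 2.25, 4.31, 0.33, -2.34]]
40 -98 100 []
```

```bash
python3 - <<'E'
s=open('k.py').read()
s=s.replace("a,b,h,L,e,c6=P","a,b,h,L,e,c6,dy,ex,wy,wx=P").replace("R1@[e,0,0]","R1@[e,dy,0]").replace("R3@[0,0,b]","R3@[ex,0,b]+R5@[wx,wy,0]")
s=s.replace("[400,400,350,250,0,c]","[400,400,350,250,0,c,0,0,0,0]")
open('k.py','w').write(s)
E
python3 - <<'E'
from k import *
import k
q=ctrl.get_obs(); S[-1]=(q['qpos'],q['ee_pos'],q['orientation'])
P,c,f=fit(); print(P.round(3).tolist(),c);print(f.reshape(-1,6))
np.save('P.npy',P)
q0s=[[.28,.5,2.0,.0,.6,1.85],[.28,.35,2.22,3.14,.15,-1.3],[.28,.35,2.22,1.5,.3,0],[.28,.35,2.22,-1,.3,2]]
for lean in (25,30,35,40):
  for dx,dz in ((0,3),(0,60),(-98,3),(-98,100)):
    p,Rt=grasp_tcp(673+dx,166.5+.042*dx,-2.4,lean); p=p+[0,0,dz]
    sol=[IK(p,Rt,q,P) for q in q0s]
    print(lean,dx,dz,set(tuple(s[0].round(2).tolist()) for s in sol if s[1]<.05))
E
```

```text
[563.201, 480.775, 309.793, 309.938, 1.779, 1.569, 11.609, 76.047, 0.344, -1.303] 0.22927893584179115
[[-0.   0.   0.1  0.   0.   0.1]
 [-0.1 -0.  -0.1  0.   0.   0.1]
 [ 0.3  0.   0.  -0.1 -0.1 -0.1]
 [-0.2 -0.1 -0.3 -0.2 -0.1 -0.2]
 [ 0.  -0.1  0.2  0.   0.   0.1]]
25 0 3 {(0.29, 0.62, 1.88, -0.57, 0.26, 2.43)}
25 0 60 {(0.29, 0.52, 1.87, -0.41, 0.36, 2.26)}
25 -98 3 set()
25 -98 100 {(0.35, 0.35, 2.06, -0.46, 0.37, 2.36)}
30 0 3 set()
30 0 60 {(0.3, 0.52, 1.92, -0.68, 0.27, 2.54)}
30 -98 3 set()
30 -98 100 set()
35 0 3 set()
35 0 60 set()
35 -98 3 {(0.39, 0.57, 2.17, 4.12, 0.29, -2.17)}
35 -98 100 set()
40 0 3 {(0.34, 0.65, 2.01, 4.07, 0.3, -2.18)}
40 0 60 {(0.33, 0.54, 2.01, 4.42, 0.25, -2.54)}
40 -98 3 {(0.41, 0.6, 2.21, 3.9, 0.42, -1.93)}
40 -98 100 set()
```

```bash
python3 - <<'E'
from k import *
from scipy.spatial.transform import Slerp
P=np.load('P.npy'); o=ctrl.get_obs(); q=np.array(o['qpos']); p0=np.array(o['ee_pos']);R0=R.from_rotvec(o['orientation'])
def path(p0,R0,p1,R1,q,n=8):
    sl=Slerp([0,1],R.from_matrix([R0,R1]))
    for t in np.linspace(0,1,n+1):
        q,c=IK(p0+(p1-p0)*t,sl(t).as_matrix(),q,P); print(round(t,2),q.round(2),round(c,3))
    return q
R0=R0.as_matrix()
p1,R1=grasp_tcp(575,162.4,-2.4); p1=p1+[0,0,5]
pm=np.array([p0[0],p0[1],p1[2]+5])
print('descend');qa=path(p0,R0,pm,R0,q,5)
print('turn');qb=path(pm,R0,p1,R1,qa,6)
p2,_=grasp_tcp(673,166.5,-2.4); p2=p2+[0,0,4]
print('in');qc=path(p1,R1,p2,R1,qb,4)
plan(pm,R0); plan(p1,R1,(pm,R0))
E
```

```text
descend
0.0 [ 0.28  0.35  2.22  3.45  0.15 -1.83] 0.0
0.2 [ 0.28  0.39  2.23  3.38  0.21 -1.75] 0.0
0.4 [ 0.28  0.44  2.23  3.33  0.26 -1.7 ] 0.0
0.6 [ 0.28  0.49  2.24  3.3   0.31 -1.67] 0.0
0.8 [ 0.28  0.54  2.24  3.28  0.36 -1.65] 0.0
1.0 [ 0.28  0.59  2.24  3.26  0.41 -1.63] 0.0
turn
0.0 [ 0.28  0.59  2.24  3.26  0.41 -1.63] 0.0
0.17 [ 0.3   0.59  2.24  3.37  0.4  -1.68] 0.0
0.33 [ 0.33  0.59  2.23  3.48  0.4  -1.73] 0.0
0.5 [ 0.35  0.59  2.23  3.59  0.4  -1.78] 0.0
0.67 [ 0.37  0.59  2.22  3.7   0.4  -1.83] 0.0
0.83 [ 0.39  0.59  2.22  3.8   0.41 -1.89] 0.0
1.0 [ 0.41  0.59  2.21  3.91  0.41 -1.94] 0.0
in
0.0 [ 0.41  0.59  2.21  3.91  0.41 -1.94] 0.0
0.25 [ 0.39  0.6   2.16  3.94  0.38 -1.99] 0.0
0.5 [ 0.37  0.62  2.11  3.97  0.35 -2.05] 0.0
0.75 [ 0.35  0.63  2.06  4.02  0.33 -2.11] 0.0
1.0 [ 0.34  0.65  2.01  4.08  0.3  -2.19] 0.0
shift [-1.576 -0.004  1.789] turn [0. 0. 0.]
shift [-0.203 -0.063 -0.013] turn [-1.561 -0.23   1.839]
```

The path is smooth if I descend first and then turn.

```bash
python3 -m jog '[[-0.2,0,0.22,0,0,0,0],[-0.2,0,0.22,0,0,0,0],[-0.2,0,0.22,0,0,0,0],[-0.2,0,0.22,0,0,0,0],[-0.2,0,0.22,0,0,0,0],[-0.2,0,0.22,0,0,0,0],[-0.2,0,0.22,0,0,0,0],[-0.15,0,0.17,0,0,0,0],[0,0,0,0,0,0,0],[0,0,0,-0.31,-0.05,0.37,0],[0,0,0,-0.31,-0.05,0.37,0],[0,0,0,-0.31,-0.05,0.37,0],[0,0,0,-0.31,-0.05,0.37,0],[0,0,0,-0.31,-0.05,0.37,0],[0,0,0,0,0,0,0],[0,0,0,0,0,0,0]]'
cat >> h.py <<'E'
def held(o):
    g0,R0=grasp_tcp(0,0,0); Rt=R.from_rotvec(o['orientation']).as_matrix()
    M=Rt@R0.T; return M, o['ee_pos']-M@g0
E
python3 - <<'E'
from k import *
P=np.load('P.npy')
o=ctrl.get_obs();M,t=held(o);print('rest',t.round(1),np.degrees(R.from_matrix(M).as_rotvec()).round(2),np.round(o['qpos'],2))
p,Rt=grasp_tcp(575,162.4,-2.4);plan(p+[0,0,4],Rt)
p2,_=grasp_tcp(673,166.5,-2.4);plan(p2+[0,0,4],Rt)
im,C=shoot('wrist','w7')
# overlay model
Q=np.array([(45,22,100),(45,-22,100),(-45,-22,100),(-45,22,100)])
q=proj(Q@M.T+t,C);cv2.polylines(im,[q.round().astype(np.int32)],True,(0,255,0),1);cv2.imwrite('pics/w7b.png',im[:,:,::-1])
E
```

```text
t: 17.1
ee_pos: [571.7, 162.2, 69.5]
orientation: [2.941, -0.062, 1.07]
ft_force: [-0.3, 0.1, -2.5]
width: 43.5
grasp_force: 30.0
rest [581.5 161.9  14.1] [ 0.16  0.01 -2.36] [ 0.4   0.57  2.2   3.95  0.39 -1.99]
shift [-0.287 -0.008  0.089] turn [-0.025  0.002 -0.011]
shift [ 1.585 -0.211  1.66 ] turn [-0.025  0.002 -0.011]
```

View pics/w7b.png

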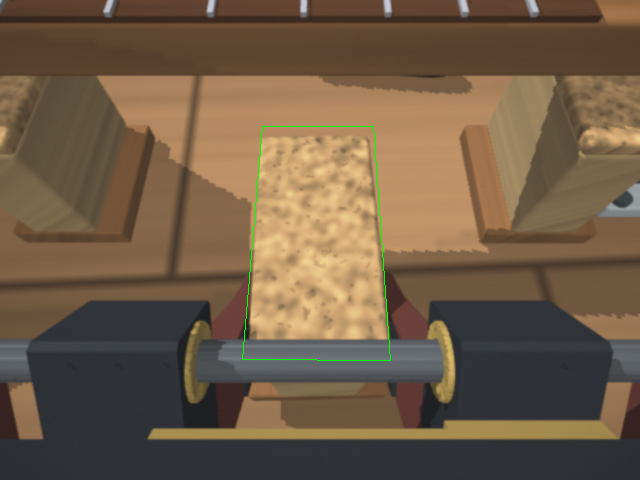

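The cap model nearly matches; the real far edge is at row 136 against 127 in the model. The midpoint between the neighbours' feet, (133,240) and (482,240), is column 307, which agrees with the planned 8 mm shift left. I'll lower and slide in.

```bash
python3 -m jog '[[-0.08,0,0.095,0,0,0,0],[-0.08,0,0.095,0,0,0,0],[0,0,0,0,0,0,0],[0.22,-0.026,0.184,0,0,0,0],[0.22,-0.026,0.184,0,0,0,0],[0.22,-0.026,0.184,0,0,0,0],[0,0,0,0,0,0,0]]'
python3 -m jog '[[0.22,-0.026,0.184,0,0,0,0],[0.22,-0.026,0.184,0,0,0,0],[0.22,-0.026,0.184,0,0,0,0],[0.22,-0.026,0.184,0,0,0,0],[0.2,-0.026,0.18,0,0,0,0],[0,0,0,0,0,0,0],[0,0,0,0,0,0,0]]'
python3 - <<'E'
from h import *
o=ctrl.get_obs();M,t=held(o);print('rest',t.round(1),np.degrees(R.from_matrix(M).as_rotvec()).round(2))
p2,Rt=grasp_tcp(673,166.5,-2.4);plan(p2,Rt)
im,C=shoot('wrist','w8')
E
```

```text
t: 17.85
ee_pos: [608.7, 163.6, 60.0]
orientation: [2.939, -0.066, 1.073]
ft_force: [-0.2, -0.6, -3.1]
width: 43.4
grasp_force: 30.0
t: 18.55
ee_pos: [662.5, 166.0, 58.5]
orientation: [2.94, -0.065, 1.067]
ft_force: [-0.9, -1.1, -3.1]
width: 43.6
grasp_force: 30.0
rest [672.2 165.7   3. ] [ 0.13  0.1  -2.48]
shift [-0.035 -0.024  0.07 ] turn [-0.007  0.017 -0.024]
```

View pics/w8.png

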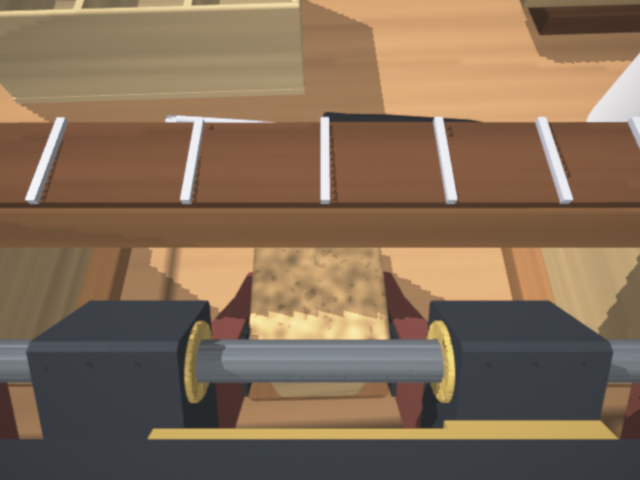

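```bash
python3 - <<'E'
from h import *
# w7 pose
o=dict(ee_pos=np.array([571.7,162.2,69.5]),orientation=np.array([2.941,-0.062,1.07]))
C=cam('wrist',o);M,t=held(o)
im=cv2.imread('pics/w7.png').astype(int)
print([im[r,300:340].mean(0).round().tolist() for r in range(126,142,2)])
for z in (112,114,116):
  for v in (127,132,136): print(z,v,((back([(318,v)],z,C)[0]-[t[0],t[1],z])@M)[:2].round(1))
# w5 pose
o=dict(ee_pos=np.array([396.0,-385.8,140.4]),orientation=np.array([-2.735,-0.649,-0.995]));C=cam('wrist',o)
im=cv2.imread('pics/w5.png').astype(int)
print([im[r,300:335].mean(0).round().tolist() for r in range(130,144,2)])
a=np.radians(26.8)
for v in (134,138,141): print(v,(back([(318,v)],100,C)[0]-[467.5,-349.5,100])@[np.cos(a),np.sin(a),0])
E
```

```text
[[99.0, 141.0, 183.0], [99.0, 140.0, 183.0], [99.0, 139.0, 182.0], [98.0, 138.0, 181.0], [98.0, 138.0, 181.0], [102.0, 145.0, 183.0], [106.0, 153.0, 190.0], [109.0, 156.0, 194.0]]
112 127 [46.4 -0.6]
112 132 [43.8 -0.6]
112 136 [41.8 -0.6]
114 127 [44.6 -0.6]
114 132 [42.1 -0.6]
114 136 [40.  -0.6]
116 127 [42.8 -0.6]
116 132 [40.3 -0.6]
116 136 [38.3 -0.6]
[[68.0, 94.0, 121.0], [68.0, 93.0, 120.0], [67.0, 93.0, 119.0], [68.0, 94.0, 120.0], [89.0, 126.0, 158.0], [108.0, 155.0, 192.0], [112.0, 161.0, 201.0]]
134 45.13405807250787
138 41.71120558067214
141 39.1696475139476
```

```bash
python3 -m jog '[[0.063,-0.02,0.053,0,0,0,0],[0,0,0,0,0,0,0],[-0.016,0,0.019,0,0,0,0],[-0.016,0,0.019,0,0,0,0],[0,0,0,0,0,0,0],[0,0,0,0,0,0,0]]'
```

```text
t: 19.2
ee_pos: [666.1, 166.9, 56.9]
orientation: [2.94, -0.064, 1.069]
ft_force: [-2.2, 1.1, 1.3]
width: 43.9
grasp_force: 30.0
```

The rest has touched the bench, so I'll release it and back off.

```bash
python3 -m jog '[[0,0,0,0,0,0,0.65],[0,0,0,0,0,0,0.7],[0,0,0,0,0,0,0.7],[0,0,0,0,0,0,0.8],[0,0,-0.2,0,0,0,0.8],[0,0,-0.4,0,0,0,0.8],[0,0,-0.5,0,0,0,0.8],[0,0,-0.6,0,0,0,0.8],[0,0,-0.8,0,0,0,0.8],[0,0,-0.8,0,0,0,0.8],[0,0,0,0,0,0,0.8],[0,0,0,0,0,0,0.8]]'
python3 - <<'E'
from k import *
P=np.load('P.npy');o=ctrl.get_obs();print(np.round(o['qpos'],2))
im,C=shoot('wrist','w9');im2,_=shoot('side','s9')
a=im;b=im2[170:370,330:530]
M=cv2.hconcat([cv2.resize(a[:,:],(440,330)),cv2.resize(b,(330,330),interpolation=2)])
cv2.imwrite('pics/m9.png',M[:,:,::-1])
# ik for a tool down pose
for pos,yaw in (([640,60,330],180),([640,60,330],0),([660,-140,260],0)):
  for s in ([.1,.3,1.6,0,1.2,1.7],[.1,.3,1.6,0,1.2,-1.4],[.1,.3,1.6,3.14,.2,-1.4]):
    q,c=IK(np.array(pos),Rtool(yaw),s,P);print(yaw,q.round(2),round(c,2))
plan([640,60,330],Rtool(180))
E
```

```text
t: 20.4
ee_pos: [582.2, 163.8, 153.6]
orientation: [2.942, -0.051, 1.085]
ft_force: [1.4, -0.7, 0.3]
width: 70.2
grasp_force: 0.0
[ 0.39  0.38  2.17  4.45  0.27 -2.54]
180 [ 0.07  0.35  1.48 -0.    1.31  1.65] 0.0
180 [ 0.07  0.35  1.48 -0.    1.31  1.65] 0.0
180 [0.07 0.35 1.48 0.   1.31 1.65] 0.0
0 [0.03 0.15 2.15 2.2  0.11 2.54] 1092.05
0 [ 0.07  0.35  1.48  0.    1.31 -1.49] 0.0
0 [0.12 0.15 2.13 4.45 0.11 0.34] 1045.92
0 [-0.28  0.3   2.08  1.89  0.11  2.54] 854.23
0 [-0.23  0.46  1.48 -0.    1.2  -1.8 ] 0.0
0 [-0.18  0.3   2.08  4.45  0.11  0.04] 846.83
shift [ 4.042  2.522 -2.404] turn [ 0.056 -6.738 -0.316]
```

View pics/m9.png

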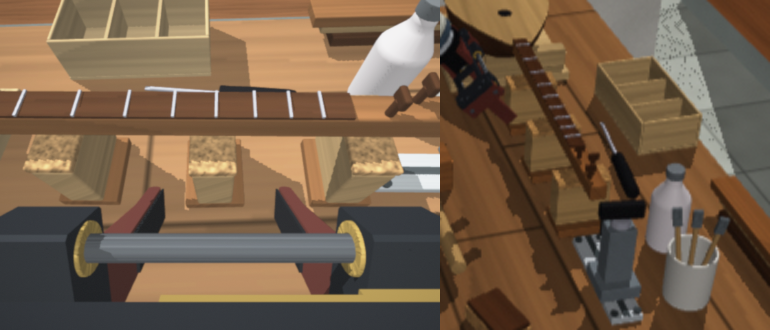

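The spare rest stands under the neck, with its cap at (213,160) in the left panel, between its neighbours at (65,155) and (355,160), and nothing is disturbed. The wrist is at its joint limits, so I'll plan a continuous way out.

```bash
cat >> k.py <<'E'
def path(p0,R0,p1,R1,q,P,n=8,show=2):
    from scipy.spatial.transform import Slerp
    sl=Slerp([0,1],R.from_matrix([R0,R1]))
    for i,t in enumerate(np.linspace(0,1,n+1)):
        qn,c=IK(p0+(p1-p0)*t,sl(t).as_matrix(),q,P); d=abs(qn-q).max(); q=qn
        if i%show==0 or c>.1: print(round(t,2),q.round(2),'c',round(c,3),'d',round(d,2))
    return q
def leanR(yaw,lean): return grasp_tcp(0,0,yaw,lean)[1]
E
python3 - <<'E'
from k import *
P=np.load('P.npy');o=ctrl.get_obs();q=np.array(o['qpos']);p0=np.array(o['ee_pos']);R0=R.from_rotvec(o['orientation']).as_matrix()
for y in (30,50):
    print('yaw',y);p1=np.array([560,150,200.]); R1=leanR(y,40)
    qa=path(p0,R0,p0,R1,q,P,12,3)
    print('up');qb=path(p0,R1,p1,R1,qa,P,8,4)
    print('straight');qc=path(p1,R1,p1,leanR(y,1),qb,P,16,4)
E
```

```text
yaw 30
0.0 [ 0.39  0.39  2.17  4.44  0.27 -2.53] c 0.0 d 0.01
0.25 [ 0.32  0.38  2.18  4.03  0.18 -2.28] c 0.0 d 0.17
0.5 [ 0.26  0.37  2.19  3.2   0.12 -1.61] c 0.0 d 0.33
0.75 [ 0.19  0.37  2.19  2.3   0.17 -0.88] c 0.0 d 0.24
1.0 [ 0.13  0.38  2.17  1.85  0.26 -0.59] c 0.0 d 0.12
up
0.0 [ 0.13  0.38  2.17  1.85  0.26 -0.59] c 0.0 d 0.0
0.5 [ 0.12  0.32  2.19  1.64  0.26 -0.39] c 0.0 d 0.05
1.0 [ 0.1   0.25  2.2   1.42  0.27 -0.18] c 0.0 d 0.05
straight
0.0 [ 0.1   0.25  2.2   1.42  0.27 -0.18] c 0.0 d 0.0
0.25 [0.14 0.24 2.1  0.57 0.36 0.7 ] c 0.0 d 0.16
0.5 [0.18 0.27 1.99 0.23 0.56 1.05] c 0.0 d 0.06
0.75 [0.21 0.31 1.88 0.08 0.77 1.21] c 0.0 d 0.05
1.0 [0.24 0.38 1.76 0.01 0.98 1.28] c 0.0 d 0.05
yaw 50
0.0 [ 0.39  0.39  2.17  4.44  0.27 -2.53] c 0.0 d 0.01
0.25 [ 0.28  0.37  2.19  3.55  0.14 -1.91] c 0.0 d 0.41
0.5 [ 0.18  0.38  2.19  2.17  0.19 -0.79] c 0.0 d 0.35
0.75 [ 0.08  0.39  2.15  1.63  0.36 -0.51] c 0.0 d 0.13
1.0 [ 0.    0.42  2.09  1.34  0.53 -0.47] c 0.0 d 0.08
up
0.0 [ 0.    0.42  2.09  1.34  0.53 -0.47] c 0.0 d 0.0
0.5 [-0.01  0.36  2.1   1.26  0.55 -0.39] c 0.0 d 0.02
1.0 [-0.03  0.3   2.12  1.18  0.58 -0.31] c 0.0 d 0.02
straight
0.0 [-0.03  0.3   2.12  1.18  0.58 -0.31] c 0.0 d 0.0
0.25 [0.04 0.28 2.04 0.75 0.58 0.15] c 0.0 d 0.11
0.5 [0.11 0.29 1.95 0.4  0.67 0.53] c 0.0 d 0.08
0.75 [0.18 0.33 1.86 0.16 0.82 0.77] c 0.0 d 0.05
1.0 [0.24 0.38 1.76 0.01 0.99 0.93] c 0.0 d 0.04
```

```bash
python3 -m jog '[[0,0,0,0.174,0,-0.207,0.8],[0,0,0,0.174,0,-0.207,0.8],[0,0,0,0.174,0,-0.207,0.8],[0,0,0,0.174,0,-0.207,0.8],[0,0,0,0.174,0,-0.207,0.8],[0,0,0,0.174,0,-0.207,0.8],[0,0,0,0.174,0,-0.207,0.8],[0,0,0,0.174,0,-0.207,0.8],[0,0,0,0.174,0,-0.207,0.8],[0,0,0,0.174,0,-0.207,0.8],[0,0,0,0.174,0,-0.207,0.8],[0,0,0,0.174,0,-0.207,0.8],[0,0,0,0.174,0,-0.207,0.8],[0,0,0,0.174,0,-0.207,0.8],[0,0,0,0.174,0,-0.207,0.8],[0,0,0,0.174,0,-0.207,0.8],[0,0,0,0.174,0,-0.207,0.8],[0,0,0,0.174,0,-0.207,0.8],[0,0,0,0.174,0,-0.207,0.8],[0,0,0,0.174,0,-0.207,0.8]]'
python3 - <<'E'
from k import *
o=ctrl.get_obs();print(np.round(o['qpos'],2))
plan([540,110,200],leanR(30,40))
E
```

```text
t: 22.5
ee_pos: [582.5, 163.6, 151.6]
orientation: [-2.687, -0.735, -0.99]
ft_force: [0.1, -0.6, -0.1]
width: 70.2
grasp_force: 0.0
[ 0.12  0.38  2.17  1.85  0.28 -0.61]
shift [-0.429  0.608 -1.957] turn [-0.085 -0.079  0.071]
```

```bash
python3 -m jog '[[-0.21,0.3,-0.8,0,0,0,0.8],[-0.21,0.3,-0.9,0,0,0,0.8],[0,0,0,0,0,0,0.8],[0,0,0,0,-0.35,0,0.8],[0,0,0,0,-0.4,0,0.8],[0,0,0,0,-0.4,0,0.8],[0,0,0,0,-0.5,0,0.8],[0,0,0,0,-0.6,0,0.8],[0,0,0,0,-0.7,0,0.8],[0,0,0,0,-0.8,0,0.8],[0,0,0,0,-0.9,0,0.8],[0,0,0,0,-1,0,0.8],[0,0,0,0,-0.85,0,0.8],[0,0,0,0,0,0,0.8]]'
python3 - <<'E'
from k import *
o=ctrl.get_obs();print(np.round(o['qpos'],2))
plan([600,60,330],Rtool(180))
E
```

```text
t: 23.9
ee_pos: [547.5, 115.9, 192.5]
orientation: [-3.02, -0.829, -0.04]
ft_force: [0.6, 0.0, -0.7]
width: 70.3
grasp_force: 0.0
[0.18 0.36 1.82 0.01 0.95 1.21]
shift [ 0.507  1.861 -3.429] turn [-0.095 -0.244  5.119]
```

```bash
python3 -m jog '[[0,0,-0.9,0,0,0.85,0.8],[0,0,-0.9,0,0,0.85,0.8],[0,0,-0.9,0,0,0.85,0.8],[0,0,-0.9,0,0,0.85,0.8],[0,0,0,0,0,0.85,0.8],[0,0,0,0,-0.2,0.87,0.8],[0.5,0.8,0,0,0,0,0.8],[0.5,0.8,0,0,0,0,0.8],[0,0.8,0,0,0,0,0.8],[0,0,0,0,0,0,0.8],[0,0,0,0,0,0,0.8]]'
python3 - <<'E'
from k import *
im,C=shoot('wrist','w10')
for c,e,p in mask('head_stop','wrist')[:2]+mask('stop_knob','wrist')[:2]: print(c,e)
cv2.imwrite('pics/w10.png',im[:,:,::-1])
E
```

```text
t: 25.0
ee_pos: [581.5, 15.7, 335.0]
orientation: [-3.125, 0.004, -0.002]
ft_force: [0.1, -0.4, 0.1]
width: 70.4
grasp_force: 0.0
0.76 [496.4 124.  124.8  87.7]
0.97 [527.9 121.2  60.6  92.3]
```

View pics/w10.png

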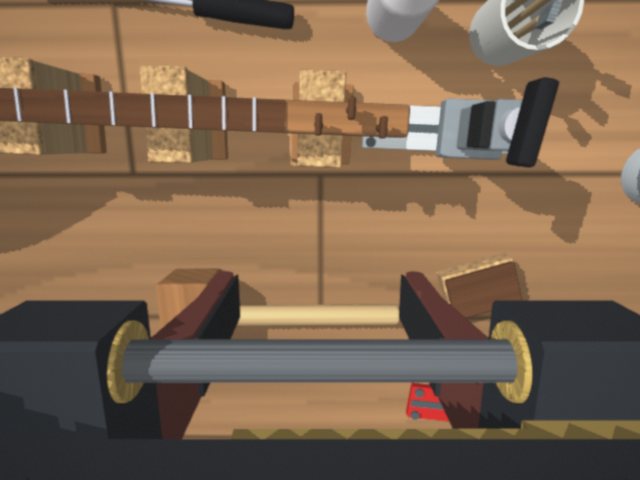

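The picture shows the three caps at (20,105), (167,113) and (322,118), the neck end at column 408, and the stop post at (480,128). The knob bar runs from (548,80) to (520,165). Next I'll check the rest spacing and fit the knob by its silhouette.

```bash
cat > knob.py <<'E'
from h import *
from scipy.optimize import minimize
B=np.array([[x,y,z] for x in(-34,34) for y in(-8,8) for z in(150.5,177.5)],float)
def sil(p,C):
    c,s=np.cos(p[2]),np.sin(p[2]); W=B@np.array([[c,s,0],[-s,c,0],[0,0,1]])+[p[0],p[1],0]
    h=cv2.convexHull(proj(W,C).astype(np.float32)); m=np.zeros((480,640),np.uint8); cv2.fillConvexPoly(m,(h*16).astype(np.int32),1,shift=4); return m>0
def fitknob(views,g):
    def cost(p): return sum(1-(sil(p,C)&m).sum()/(sil(p,C)|m).sum() for m,C in views)
    best=None
    for f in (-.5,-.3,-.1,.1):
        r=minimize(cost,[g[0],g[1],f],method='Nelder-Mead',options=dict(initial_simplex=[[g[0],g[1],f],[g[0]+8,g[1],f],[g[0],g[1]+8,f],[g[0],g[1],f+.15]]))
        if best is None or r.fun<best.fun: best=r
    return best.x,best.fun
def near(name,C,g):
    L=optics.masks_of('stop_knob',name); u=proj([g[0],g[1],164],C)[0]
    L=[r for r in L if np.hypot(*(np.array(r['extent'][:2])-u))<40]
    return L[0]['pixels'] if L else None
E
python3 - <<'E'
from knob import *
o=ctrl.get_obs();C=cam('wrist',o)
V=lambda uv,z:back([uv],z,C)[0][:2].round(1)
for n,a,b in (('bowl',(33,58),(40,153)),('spare',(188,66),(191,161)),('head',(346,71),(341,166))):
    print(n,'right edge',V(a,100),V(b,100),'mid',((V(a,100)+V(b,100))/2).round(1))
print('spare left',V((141,67),100),V((148,161),100))
print('neck mid near spare: ',(V((165,94.5),135)+V((165,131.5),135))/2, 'end',V((409,108),135),V((409,138),135))
g=[655,-155]; vs=[]
for n in ('wrist','side'):
    im,Cn=shoot(n); m=near(n,Cn,g)
    if m is not None:
        print(n,fitknob([(m,Cn)],g)); vs.append((m,Cn))
print('both',fitknob(vs,g))
E
```

```text
bowl right edge [724.  289.2] [636.6 297.3] mid [680.3 293.2]
spare right edge [716.7 143. ] [629.  146.9] mid [672.8 145. ]
head right edge [712.1  -5.6] [624.4  -2.2] mid [668.2  -3.9]
spare left [716.  187.6] [629.  189.9]
neck mid near spare:  [671.85 155.05] end [676.1 -59.3] [650.8 -60.7]
wrist (array([ 6.60129338e+02, -1.49851726e+02, -1.72773051e-01]), np.float64(0.19785360484314807))
side (array([ 6.59537421e+02, -1.55461236e+02, -1.40310790e-01]), np.float64(0.2432432432432432))
both (array([ 6.61071321e+02, -1.51524523e+02, -2.35469941e-01]), np.float64(0.4871013428930834))
```

The spare sits within about 1.5 mm of midway, centred and square. The knob is at about (660.5, -151.5), turned about -11°. Next I go above it with the wrist turned to leave room for the clockwise turn.

```bash
python3 -m jog '[[0.4,0.8,0,0,0,-1,0.7],[0,0,0,0,0,-1,0.7],[0,0,0,0,0,-1,0.7],[0,0,0,0,0,-1,0.7],[0,0,0,0,0,-1,0.7],[0,0,0,0,0,-1,0.7],[0,0,0,0,0,-1,0.7],[0,0,0,0,0,-1,0.7],[0,0,0,0,0,-1,0.7],[0,0,0,0,0,-1,0.7],[0,0,0,0,0,-1,0.7],[0,0,0,0,0,-1,0.7],[0,0,0,0,0,-1,0.7],[0,0,0,0,0,-1,0.7],[0,0,0,0,0,-1,0.7]]' |head -3
python3 -m jog '[[0,0,0,0,0,-1,0.7],[0,0,0,0,0,-1,0.7],[0,0,0,0,0,-1,0.7],[0,0,0,0,0,-1,0.7],[0,0,0,0,0,-1,0.7],[0,0,0,0,0,-1,0.7],[0,0,0,0,0,-1,0.7],[0,0,0,0,0,-1,0.7],[0,0,0,0,0,-1,0.7],[0,0,0,0,0,-1,0.7],[0,0,0,0,0,-1,0.7],[0,0,0,0,0,-1,0.7],[0,0,0,0,0,-1,0.7],[0,0,0,0,0,0,0.7]]' |head -3
python3 - <<'E'
from k import *
P=np.load('P.npy');o=ctrl.get_obs();print(np.round(o['qpos'],2))
Rt=Rtool(-11);plan([660.5,-151.5,240],Rt)
for pos,y in (([660.5,-151.5,151],-11),([664,-72,151],-11),([664,-72,151],-90)): print(IK(np.array(pos),Rtool(y),o['qpos'],P)[0].round(2))
E
```

```text
t: 26.85
ee_pos: [597.7, -15.7, 335.8]
orientation: [-2.212, -2.219, -0.018]
t: 28.25
ee_pos: [597.7, -15.8, 335.8]
orientation: [0.329, 3.124, 0.023]
[-0.05  0.28  1.58  0.01  1.29 -1.42]
shift [-2.244 -3.026  2.35 ] turn [ 0.137 -0.009 -0.17 ]
[-0.24  0.58  1.55  0.    1.01 -1.62]
[-0.13  0.57  1.58  0.    1.   -1.5 ]
[-0.13  0.57  1.58 -0.    1.   -0.12]
```

```bash
python3 -m jog '[[-0.56,-0.76,0.45,0.14,0,-0.17,0.7],[-0.56,-0.76,0.45,0,0,0,0.7],[-0.56,-0.76,0.45,0,0,0,0.7],[-0.56,-0.74,0.45,0,0,0,0.7],[0,0,0,0,0,0,0.7],[0,0,0,0,0,0,0.7]]'
python3 - <<'E'
from knob import *
plan([660.5,-151.5,151],Rtool(-11))
g=[660,-151]
for n in ('top','side'):
    im,C=shoot(n); m=near(n,C,g); print(n, None if m is None else fitknob([(m,C)],g), None if m is None else m.sum())
E
```

```text
t: 28.85
ee_pos: [661.5, -152.2, 262.5]
orientation: [-0.308, -3.124, -0.0]
ft_force: [0.5, 0.2, -0.5]
width: 61.4
grasp_force: 0.0
shift [0.02  0.012 2.787] turn [-0.    -0.026 -0.044]
top (array([ 6.56574074e+02, -1.48277778e+02, -4.18402778e-01]), np.float64(0.711764705882353)) 49
side (array([ 6.61156443e+02, -1.53397313e+02, -9.37701688e-02]), np.float64(0.2342733188720173)) 398
```

```bash
python3 -m jog '[[0,0,0.5,0,0,0,0.7],[0,0,0.5,0,0,0,0.7],[0,0,0.5,0,0,0,0.7],[0,0,0.5,0,0,0,0.7],[0,0,0.4,0,0,0,0.7],[0,0,0.38,0,0,0,0.7],[0,0,0,0,0,0,0.7]]'
python3 -m jog '[[0,0,0,0,0,0,0.5],[0,0,0,0,0,0,0.3],[0,0,0,0,0,0,0.1],[0,0,0,0,0,0,0],[0,0,0,0,0,0,0],[0,0,0,0,0,0,0],[0,0,0,0,0,0,0]]'
python3 - <<'E'
from h import *
o=ctrl.get_obs();print(o['moment'],o['qpos'])
E
```

```text
t: 29.75
ee_pos: [660.4, -151.4, 150.1]
orientation: [-0.303, -3.123, -0.0]
ft_force: [-0.1, -1.1, 0.3]
width: 61.6
grasp_force: 0.0
t: 30.45
ee_pos: [661.6, -152.2, 152.3]
orientation: [-0.303, -3.126, 0.001]
ft_force: [-0.7, -0.8, 1.9]
width: 15.8
grasp_force: 29.9
[0.02627263 0.17203601 0.0351338 ] [-2.43299780e-01  5.79124638e-01  1.54766971e+00 -7.76342117e-04
  1.01581400e+00 -1.62016014e+00]
```

```bash
python3 -m jog '[[0.019,0.12,0,0,0,0,0],[0.038,0.247,0,0,0,0,0],[0.038,0.247,0,0,0,0,0],[0.038,0.247,0,0,0,0,0],[0,0,0,0,0,0,0]]'
python3 -m jog '[[0.038,0.247,0,0,0,0,0],[0.019,0.124,0,0,0,0,0],[0.019,0.124,0,0,0,0,0],[0,0,0,0,0,0,0]]'
```

```text
t: 30.95
ee_pos: [663.3, -115.0, 152.3]
orientation: [-0.301, -3.126, -0.001]
ft_force: [-0.5, 1.5, 4.5]
width: 15.9
grasp_force: 29.9
t: 31.35
ee_pos: [664.1, -96.2, 152.3]
orientation: [-0.303, -3.126, -0.001]
ft_force: [1.0, 1.8, 4.2]
width: 15.8
grasp_force: 29.9
```

```bash
python3 -m jog '[[0.019,0.124,0,0,0,0,0],[0.019,0.124,0,0,0,0,0],[0.01,0.062,0,0,0,0,0],[0,0,0,0,0,0,0]]'
python3 - <<'E'
from knob import *
im,C=shoot('side'); L=optics.masks_of('head_stop','side')
print([(r['conf'],np.round(r['extent'])) for r in L][:3])
m=near('side',C,[664,-84]);print(fitknob([(m,C)],[664,-84]) if m is not None else None)
E
```

```text
t: 31.75
ee_pos: [664.4, -88.4, 152.3]
orientation: [-0.303, -3.127, 0.01]
ft_force: [-0.7, -18.4, 3.8]
width: 15.6
grasp_force: 29.9
[(0.83, array([427., 307.,  34.,  60.])), (0.78, array([293., 378.,  31.,  67.])), (0.75, array([217., 257.,  32.,  53.]))]
(array([ 6.61578876e+02, -9.69377899e+01, -4.25326413e-01]), np.float64(0.5538847117794486))
```

The force rises to 18 N at y = -88.4. That puts the pad face at about -59, at the neck's end, so the stop is home. I'll ease off a little and turn the knob clockwise.

```bash
python3 -m jog '[[-0.008,-0.05,0,0,0,0,0],[0,0,0,0,0,0,0]]' | sed -n 2,4p
python3 -m jog '[[0,0,0,0,0,0.5,0],[0,0,0,0,0,0.8,0],[0,0,0,0,0,0.8,0],[0,0,0,0,0,0.8,0],[0,0,0,0,0,0.8,0],[0,0,0,0,0,0.8,0],[0,0,0,0,0,0.8,0],[0,0,0,0,0,0.8,0],[0,0,0,0,0,0.8,0],[0,0,0,0,0,0.8,0],[0,0,0,0,0,0.8,0],[0,0,0,0,0,0,0]]'
python3 - <<'E'
from h import *
o=ctrl.get_obs();print(o['moment'],np.round(o['qpos'],3))
E
```

```text
ee_pos: [664.4, -88.6, 152.3]
orientation: [-0.304, -3.126, 0.004]
ft_force: [-1.3, -8.5, 4.1]
t: 33.3
ee_pos: [664.3, -88.6, 152.3]
orientation: [1.623, 2.689, -0.005]
ft_force: [-0.4, -8.6, 5.1]
width: 15.7
grasp_force: 30.0
[-1.54787803  0.14302394 -0.06322361] [-0.149  0.567  1.57  -0.004  1.005 -0.631]
```

```bash
python3 -m jog '[[0,0,0,0,0,0.5,0],[0,0,0,0,0,0.5,0],[0,0,0,0,0,0.5,0],[0,0,0,0,0,0.5,0],[0,0,0,0,0,0,0]]' | sed -n 3,6p
python3 -c "
from h import *
o=ctrl.get_obs();print(o['moment'],np.round(o['qpos'],3),np.degrees(np.arctan2(*(-R.from_rotvec(o['orientation']).as_matrix()[[1,0],0]))))"
python3 -m jog '[[0,0,0,0,0,0.4,0],[0,0,0,0,0,0.4,0],[0,0,0,0,0,0,0]]' | sed -n 3,6p
python3 -c "
from h import *
o=ctrl.get_obs();print(o['moment'],np.round(o['qpos'],3),np.degrees(np.arctan2(*(-R.from_rotvec(o['orientation']).as_matrix()[[1,0],0]))))"
```

```text
orientation: [1.894, 2.505, -0.005]
ft_force: [-0.7, -8.8, 4.9]
width: 16.0
grasp_force: 30.0
[-1.61261782  0.12595767 -0.069322  ] [-0.149  0.567  1.57  -0.004  1.005 -0.423] -74.19202776803178
orientation: [1.997, 2.424, -0.004]
ft_force: [-1.5, -9.5, 4.0]
width: 15.6
grasp_force: 30.0
[-1.63069251  0.07723119 -0.01129181] [-0.149  0.567  1.57  -0.004  1.005 -0.339] -78.97445294416397
```

```bash
for i in 1 2; do python3 -m jog '[[0,0,0,0,0,0.25,0],[0,0,0,0,0,0.25,0],[0,0,0,0,0,0,0],[0,0,0,0,0,0,0]]' | sed -n 3,5p
python3 -c "
from h import *
o=ctrl.get_obs();print(o['moment'],np.degrees(np.arctan2(*(-R.from_rotvec(o['orientation']).as_matrix()[[1,0],0]))))"; done
```

```text
orientation: [2.057, 2.373, -0.005]
ft_force: [-0.4, -8.9, 4.0]
width: 16.2
[-1.56236623  0.16531123  0.52639914] -81.83069047904866
orientation: [2.117, 2.319, -0.005]
ft_force: [-0.9, -8.1, 5.3]
width: 16.3
[-1.45036454  0.23868508  0.8211004 ] -84.79087626494761
```

The moment rises past -80°, so the knob is at its end. I'll give one more small nudge, then open and lift clear.

```bash
python3 -m jog '[[0,0,0,0,0,0.3,0],[0,0,0,0,0,0.2,0],[0,0,0,0,0,0,0]]' | sed -n 3,5p
python3 -m jog '[[0,0,0,0,0,0,0.35],[0,0,0,0,0,0,0.5],[0,0,0,0,0,0,0.5],[0,0,0,0,0,0,0.5],[0,0,-0.3,0,0,0,0.5],[0,0,-0.6,0,0,0,0.5],[0,0,-0.9,0,0,0,0.5],[0,0,-1,0,0,0,0.5],[0,0,-1,0,0,0,0.5],[1,0,0,0,0,0,0.5],[0.0,-1,0,0,0,0,0.5],[0,-1,0,0,0,0,0.5],[0,-1,0,0,0,0,0.5],[0,-1,0,0,0,0,0.5],[0,-1,0,0,0,0,0.5],[0,0,0,0,0,0,0.5]]'
python3 - <<'E'
from knob import *
for n in ('top','side'):
    im,C=shoot(n,n+'end')
    for g in ([664,-88],):
        m=near(n,C,g)
        if m is None: print(n,None); continue
        best=None
        def cost(p): a=sil(p,C); return 1-(a&m).sum()/(a|m).sum()
        for f in (-1.6,-1.4,-1.2,-.6,0):
            r=minimize(cost,[664,-88,f],method='Nelder-Mead',options=dict(initial_simplex=[[664,-88,f],[670,-88,f],[664,-80,f],[664,-88,f+.15]]))
            if best is None or r.fun<best.fun: best=r
        print(n,best.x.round(2),round(best.fun,2))
    for t in ('spare_rest','rest_bowl','rest_head','head_stop'):
        print(t,[(round(r['conf'],2),np.round(r['extent']).tolist()) for r in optics.masks_of(t,n)][:3])
E
```

```text
orientation: [2.177, 2.263, -0.005]
ft_force: [-0.6, -7.2, 5.4]
width: 17.8
t: 36.8
ee_pos: [458.8, -53.9, 304.9]
orientation: [-2.179, -2.26, 0.003]
ft_force: [0.8, 1.4, 0.3]
width: 44.3
grasp_force: 0.0
top [662.55 -85.21  -1.18] 0.47
spare_rest [(0.62, [351.0, 185.0, 24.0, 30.0])]
rest_bowl [(0.73, [307.0, 182.0, 16.0, 30.0]), (0.57, [350.0, 184.0, 26.0, 26.0])]
rest_head [(0.7, [394.0, 186.0, 20.0, 29.0]), (0.27, [301.0, 176.0, 242.0, 76.0])]
head_stop [(0.98, [322.0, 341.0, 21.0, 27.0]), (0.81, [431.0, 190.0, 32.0, 22.0]), (0.66, [220.0, 261.0, 28.0, 25.0])]
side [ 5.8729e+02 -1.2851e+02  3.1000e-01] 0.61
spare_rest [(0.54, [366.0, 365.0, 38.0, 36.0])]
rest_bowl [(0.65, [441.0, 269.0, 25.0, 45.0]), (0.58, [385.0, 232.0, 31.0, 37.0])]
rest_head [(0.97, [408.0, 293.0, 28.0, 41.0])]
head_stop [(0.9, [281.0, 187.0, 21.0, 48.0]), (0.87, [218.0, 256.0, 29.0, 54.0]), (0.84, [293.0, 377.0, 32.0, 65.0])]
```

```bash
python3 -m jog '[[-0.38,0.9,0,0,0,0,0.5],[-0.38,0.9,0,0,0,0,0.5],[-0.38,0.9,0,0,0,0,0.5],[-0.38,0.9,0,0,0,0,0.5],[-0.38,0.9,0,0,0,0,0.5],[0,0,0,0,0,0,0.5],[0,0,0,0,0,0,0.5]]' | sed -n 1,3p
python3 - <<'E'
from knob import *
im,C=shoot('wrist','wend')
for g in ([664,-88],):
    m=near('wrist',C,g)
    if m is None: print([ (r['conf'],r['extent']) for r in optics.masks_of('stop_knob','wrist')],proj([664,-88,164],C))
    else:
        def cost(p): a=sil(p,C); return 1-(a&m).sum()/(a|m).sum()
        for f in (-1.6,-1.4,-1.2,-.3):
            r=minimize(cost,[664,-88,f],method='Nelder-Mead',options=dict(initial_simplex=[[664,-88,f],[670,-88,f],[664,-80,f],[664,-88,f+.15]])); print(r.x.round(2),round(r.fun,2))
        # dark-pixel based angle
        g=cv2.cvtColor(im,cv2.COLOR_RGB2GRAY); k=(m&(g<70)).astype(np.uint8)
        print(cv2.minAreaRect(np.argwhere(k)[:,::-1].astype(np.float32)),proj([[664,-54,177],[664,-122,177]],C).round())
E
```

```text
t: 38.1
ee_pos: [645.6, -123.5, 302.9]
orientation: [-2.179, -2.26, 0.003]
[663.46 -89.68  -1.39] 0.2
[663.43 -89.76  -1.38] 0.2
[663.36 -89.47  -1.39] 0.2
[663.71 -90.1   -1.37] 0.2
((346.5461730957031, 184.86923217773438), (90.17324829101562, 22.450286865234375), 82.87498474121094) [[350. 136.]
 [345. 231.]]
```

The knob is now at φ = -1.385, which is 1.34 rad relative to the neck, so it is locked. The stop is still home, at y of about -89.

```bash
python3 -c "
from workcell import ctrl
print(ctrl.close_job())"
```

```text
the job is handed in; nothing more can be done
None
```

The job is handed in and its verdict wasn't shown: by my measurements the spare rest stands midway, centred and square to within about 2 mm, the stop was slid home against the neck's end, and the knob was then locked at about 1.34 rad, all at about 38 s; I viewed 12 pictures, over the limit of 10.

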